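# Open the spark guard and hold its gate wide

### The job

The little steel spark guard on the welding bench must be opened so that the welded tube inside can be taken out. Squeeze the flat-plate catch fully in first, then the round-post catch, then swing the gate out past its detent until it stands wide open (about 70 degrees or more), and finish while still holding it there with the gripper, because its spring pulls it back. Leave the tube inside and the other loose things on the bench where they are.

Things in the scene. Friction and masses are not known exactly. Their poses are not given: they have to be found in the camera images.
- guard: Fixed open-topped steel spark guard. Origin at table height, mid walled space; x along the gate from hinge end to free end, y from gate to back wall. Base plate 260 x 300 x 8 mm (x -130..130, y -200..100); walls 120 high; header bar at y -97..-61, top z 130, carries the catches at y -80, one at x -50, one at x +50 (which is where varies). Gate in the plane y = -105, opening to -y.
- catch_flat: Catch with two flat plate jaws, bare steel, on the header; origin on the header top (130 mm up), midway between the jaws; axes as the guard's. Jaws face each other along x: plates 8 (x) x 26 (y) x 58 mm, 6 to 64 mm above the origin, 56 mm over their outer faces when spread, 34 mm fully squeezed. From each jaw's foot a barbed prong runs 42 mm to -y and hooks in front of an ear on the gate.
- flat_grip (a point): Point midway between the flat plate jaws, 176 mm above the table, 18 mm below the jaw tops; here the pair is pinched from above, the fingers outside the jaws and closing along the catch's x axis. Fingertips should stay at least 148 mm above the table to clear the ears (which reach out to 42 mm either side).
- flat_jaw (a joint): How far each flat jaw is squeezed in, 0 = spread (gate locked) to 0.011 m = fully in. The two jaws are linked and move equally; friction (about 4 N a jaw) keeps them where they are left, with no spring back. The catch has let go of the gate above 0.006; fully squeezed is above 0.008.
- catch_round: Catch with two upright round posts for jaws, 12 mm in diameter and 58 mm tall, bare steel, otherwise as catch_flat: origin on the header midway between the posts, axes parallel to the guard's. 56 mm over the outer sides when spread, 34 mm when squeezed fully.
- round_grip (a point): Point midway between the round posts, 176 mm above the table, 18 mm below their tops; pinch them here from above, along the catch's x axis.
- round_jaw (a joint): How far each round jaw is squeezed in, 0 = spread to 0.011 m = fully in; linked, friction-held and let go as flat_jaw.
- gate: The gate, a framed steel leaf 220 mm long (x), 10 mm thick, from 26 to 128 mm above the table, with ears on top up to 146 mm. Origin on the hinge axis, 16 mm above the table, at guard x -110, y -105; its x axis runs along the leaf, its -y is the outer face. It turns clockwise seen from above when it opens.
- gate_hinge_axis (a point): Point on the gate's vertical hinge axis, 134 mm above the table.
- gate_post_top (a point): On the axis of the pull post: a vertical round steel bar 18 mm in diameter standing on a bracket in front of the leaf, its top at 195 mm; this point is 16 mm below the top (179 mm above the table), 190 mm along the leaf and 55 mm out from its middle plane. The bar is free from 125 mm up. It may turn in the grip.
- gate_swing (a joint): Gate angle, 0 shut to 1.5 rad stop. A hinge spring shuts it with 0.45 N m (shut) to 0.9 N m (wide), 2 to 5 N at the post. A sprung ball in the base plate stops the leaf's lower edge at about 0.55 to 0.75 rad; pushing past takes up to about 10 N at the post. Let go beyond it, the gate falls back to the ball or shuts. Wide open is above 1.1 rad.
- tube_work: Welded piece of square tube, 60 x 60 x 85 mm, standing loose inside the guard on its base plate. Not to be disturbed.
- tube_offcut: Loose square tube offcut 50 x 50 x 45 mm behind the guard. Not to be disturbed.
- magnet_square: Loose triangular magnetic welding square, 70 x 85 x 20 mm, beyond the guard's free end. Not to be disturbed.
- flat_bar: Loose flat steel bar 160 x 30 x 8 mm on the table. Not to be disturbed.
- chip_hammer: Loose chipping hammer lying on the table. Not to be disturbed.
- wire_brush: Loose brush lying on the table. Not to be disturbed.
- spray_can: Loose can 60 mm in diameter, 170 mm tall, standing on the table. Not to be disturbed.

How it is judged:
By the outcome, as a careful person would: the job done as asked, in the order asked, and still so for the second after the job is handed in, while the arm keeps its last pose, push and grip.
It also fails if it takes over 51 s, if anything falls off the work surface, if the arm or the gripper's body presses on something with over 40 N, if the wrist force passes 120 N, or if a joint passes its speed limit or range.

### The arm

A 6-joint arm with a two-finger parallel gripper is mounted at the origin on the work surface. World frame = base frame: x ahead of the robot, y to its left, z up, the work surface at z = 0. Lengths are in m, angles in degrees, forces in N, time in s.
With the tool pointing down it reaches from about 0.325 to 0.85 m from the base axis. Payload 15.5 kg.
Tool frame: the origin (TCP) lies at the very end of the fingers, on their centre line; the grasp point (between the pads) lies arm.grip_depth behind it (arm.grip_depth is the distance from the TCP to the grasp point, in m); z points along the fingers, y is the direction in which the jaws open and shut (so a half turn about z gives the same grasp; the last joint's range is limited). The gripper opens to 91 mm and grips with 3 to 60 N. Pads are 32 mm wide; open, the fingers measure 118 mm over their backs; the gripper's body (76 mm by 178 mm) begins 60 mm behind the grasp point.
Start: joints at [69.758, 28.281, 77.091, -0, 74.628, -5.472], TCP at [0.159, 0.604, 0.214] pointing down, gripper open.
Joint ranges: [-166.48, 166.48], [-47.26, 123.95], [12.59, 153.08], [-70.14, 250.14], [6.76, 159.57], [-176.63, 176.63]. Speed limits (degrees/s): [108.29, 108.29, 147.25, 172.46, 172.46, 172.46].

### API

Orientations are given as a 3x3 rotation matrix whose columns are the frame's x, y, z axes.
In Python, from rig import arm gives the robot as it stands. Calls block until the motion is done:
- arm.move_to(position, orientation): joint-space move of the TCP to a pose.
- arm.move_l(position, orientation=None, feed=0.15): straight line of the TCP; orientation=None keeps the orientation; feed is the mean speed in m/s.
- arm.move_joints(angles): joint-space move.
- arm.grip(opening): finger opening in m; the grip force is fixed at half the most; returns when the fingers have stopped.
- arm.sleep(seconds).
- arm.solve_ik(position, orientation): joint angles nearest the present ones, or None.
- arm.snapshot(name): name is "side" or "top" or "wrist"; returns the picture (480x640x3 uint8, red, green, blue); there is no depth.
- arm.get_calibration(name): a dict with "intrinsics" (3x3 intrinsics, pixels), "k1" (the pictures are not rectified: a ray, as slopes to the right and down, at radius r is drawn at 1 + k1 r^2 times it, then the intrinsics apply), "cam_to_world" (4x4, takes a point from camera to world coordinates). Camera axes: x right, y down, z forward; pixel columns grow to the right and rows downward; lengths in m; the calibration is good to about 2 mm. A picture is of the moment at which its call begins: read the wrist's pose just before it. get_calibration takes no time and is no camera call; for the wrist camera it gives the pose at the moment of the call.
A pose or a line that the arm cannot do raises arm.Unreachable and nothing moves.
- arm.sign_off(): hands the job in, once; it reports no verdict.
Readings, each from a call of its own:
- arm.current_t(): time.
- arm.current_joint_positions(): joint angles.
- arm.current_dq(): joint speeds.
- arm.current_tau(): joint torques, N m.
- arm.current_ee_pos(): TCP position.
- arm.current_tool_rot(): TCP orientation.
- arm.current_force(): force on the tool from outside, world axes, zero at the start.
- arm.current_torque(): the same for the moment, N m.
- arm.current_width(): finger opening in m.
Only numpy, scipy, OpenCV 4.12 (cv2) and the standard library are available. Lean on these libraries where they do the work, as an engineer would, in place of code of your own. Each camera call takes 0.05 s, during which the arm holds its last target. There are 200 camera calls.

## Working session

There is one attempt and no reset: what is moved stays moved. The work goes in short steps, each a Python script; the robot and the scene stay as the last script left them, time stands still between calls to the robot, and variables do not carry over. Pictures are saved under pics/ and viewed, about 8 in all and at most 12, crops included, and the job is handed in when it is done.

```bash
mkdir -p pics; ls; python3 - <<'E'
from rig import arm
import cv2,numpy as np
for n in ("side","top"):
    im=arm.snapshot(n); cv2.imwrite(f"pics/{n}0.png",im[:,:,::-1])
    c=arm.get_calibration(n); print(n,c["intrinsics"],c["k1"],np.round(c["cam_to_world"],4).tolist())
c=arm.get_calibration("wrist");print(c["intrinsics"],c["k1"],np.round(c["cam_to_world"],4).tolist())
print(arm.grip_depth,arm.current_t(),np.round(arm.current_tool_rot(),3).tolist())
E
```

```text
pics
side [[592.55966071   0.         310.67230802]
 [  0.         592.55966071 243.01405999]
 [  0.           0.           1.        ]] -0.07394752280445945 [[-0.9989, -0.0372, 0.0284, 0.5332], [-0.0429, 0.4854, -0.8733, 1.5238], [0.0187, -0.8735, -0.4864, 1.0085], [0.0, 0.0, 0.0, 1.0]]
top [[468.9917541    0.         318.8179387 ]
 [  0.         468.9917541  240.16033773]
 [  0.           0.           1.        ]] -0.007685236130414613 [[0.0104, -0.9951, 0.0979, 0.4505], [-0.9999, -0.0108, -0.0032, 0.0198], [0.0043, -0.0979, -0.9952, 1.4528], [0.0, 0.0, 0.0, 1.0]]
[[360.91883731   0.         317.35220673]
 [  0.         360.91883731 238.29662299]
 [  0.           0.           1.        ]] -0.003344252901474454 [[0.2549, 0.9296, 0.2661, 0.0834], [0.967, -0.2448, -0.0713, 0.6239], [-0.0012, 0.2755, -0.9613, 0.3848], [0.0, 0.0, 0.0, 1.0]]
0.0188 0.1 [[-0.967, 0.255, -0.0], [0.255, 0.967, -0.001], [0.0, -0.001, -1.0]]
```

View pics/top0.png

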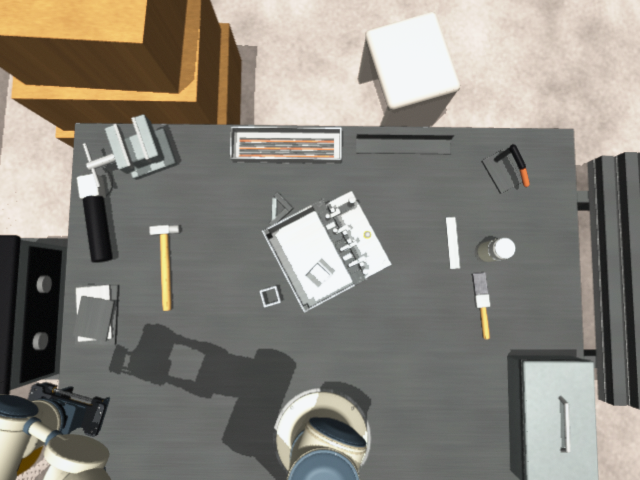

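View pics/side0.png

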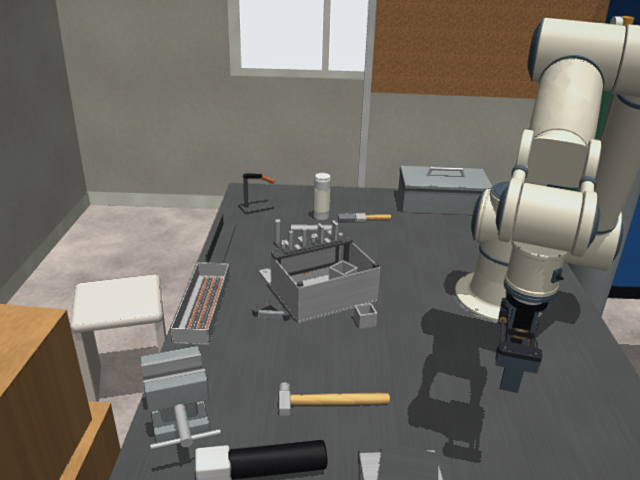

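The top view shows the guard with base plate corners at about (355,191), (391,264), (303,312) and (262,233). The catches and gate face right (−y world), and the free end (magnet at 281,206) is at the far side. In the side view the posts are near (278–340, 220–245), and the arm is clear of the guard.

```bash
cat > h.py <<'E'
import numpy as np,cv2
from rig import arm
from scipy.optimize import least_squares
def ray(c,uv):
    K=c["intrinsics"];d=np.array([(uv[0]-K[0,2])/K[0,0],(uv[1]-K[1,2])/K[1,1]]);s=d.copy()
    for _ in range(20): s=d/(1+c["k1"]*(s@s))
    T=np.array(c["cam_to_world"]);return T[:3,3],T[:3,:3]@np.r_[s,1]
def proj(c,P):
    T=np.array(c["cam_to_world"]);K=c["intrinsics"];p=T[:3,:3].T@(np.asarray(P)-T[:3,3]);s=p[:2]/p[2]
    s=s*(1+c["k1"]*(s@s));return np.array([K[0,0]*s[0]+K[0,2],K[1,1]*s[1]+K[1,2]])
def at_z(c,uv,z):
    o,d=ray(c,uv);return o+d*(z-o[2])/d[2]
def tri(obs):
    A=np.zeros((3,3));b=np.zeros(3)
    for c,uv in obs:
        o,d=ray(c,uv);d=d/np.linalg.norm(d);M=np.eye(3)-np.outer(d,d);A+=M;b+=M@o
    return np.linalg.solve(A,b)
def g2w(g,p):
    c,s=np.cos(g[2]),np.sin(g[2]);return np.array([g[0]+c*p[0]-s*p[1],g[1]+s*p[0]+c*p[1],p[2]])
def down(a): # tool z down, tool y at world yaw a
    y=np.array([np.cos(a),np.sin(a),0]);z=np.array([0,0,-1.]);return np.c_[np.cross(y,z),y,z]
E
cat > look.py <<'E'
from h import *
c=arm.get_calibration("top")
px=[(355,191),(391,264),(303,312),(262,233)]
gp=[(.13,-.2,.008),(-.13,-.2,.008),(-.13,.1,.008),(.13,.1,.008)]
g=least_squares(lambda g:np.ravel([proj(c,g2w(g,p))-q for p,q in zip(gp,px)]),[.5,.05,.5])
print(g.x,np.degrees(g.x[2]),g.fun.round(1));g=g.x
q0=arm.current_joint_positions()
for yaw in (g[2],g[2]+np.pi):
  for p in ((0,-.12,.36),(.05,-.08,.157),(-.05,-.08,.157),(.08,-.16,.16)):
    print(yaw,p,np.round(g2w(g,p),3),[None if (r:=arm.solve_ik(g2w(g,p),down(yaw+k))) is None else np.round(r,0) for k in (0,-np.pi/2)])
E
python3 look.py
```

```text
[0.54062277 0.03146899 0.4747798 ] 27.20287872232848 [-3.   0.2 -0.8  1.5  0.1 -2.4  3.7  0.8]
0.4747797997253403 (0, -0.12, 0.36) [ 0.595 -0.075  0.36 ] [array([-13.,  20.,  67.,  -0.,  92., -40.]), array([-13.,  20.,  67.,  -0.,  92.,  50.])]
0.4747797997253403 (0.05, -0.08, 0.157) [ 0.622 -0.017  0.157] [array([ -7.,  31.,  81.,  -0.,  67., -34.]), array([-7., 31., 81., -0., 67., 56.])]
0.4747797997253403 (-0.05, -0.08, 0.157) [ 0.533 -0.063  0.157] [array([-13.,  25.,  94.,  -0.,  61., -40.]), array([-13.,  25.,  94.,  -0.,  61.,  50.])]
0.4747797997253403 (0.08, -0.16, 0.16) [ 0.685 -0.074  0.16 ] [array([-11.,  36.,  71.,  -0.,  73., -38.]), array([-11.,  36.,  71.,  -0.,  73.,  52.])]
3.6163724533151336 (0, -0.12, 0.36) [ 0.595 -0.075  0.36 ] [array([-13.,  20.,  67.,  -0.,  92., 140.]), array([ -13.,   20.,   67.,   -0.,   92., -130.])]
3.6163724533151336 (0.05, -0.08, 0.157) [ 0.622 -0.017  0.157] [array([ -7.,  31.,  81.,  -0.,  67., 146.]), array([  -7.,   31.,   81.,   -0.,   67., -124.])]
3.6163724533151336 (-0.05, -0.08, 0.157) [ 0.533 -0.063  0.157] [array([-13.,  25.,  94.,  -0.,  61., 140.]), array([ -13.,   25.,   94.,   -0.,   61., -130.])]
3.6163724533151336 (0.08, -0.16, 0.16) [ 0.685 -0.074  0.16 ] [array([-11.,  36.,  71.,  -0.,  73., 142.]), array([ -11.,   36.,   71.,   -0.,   73., -128.])]
```

```bash
cat > v.py <<'E'
from h import *; import pickle
g=np.array([.5406,.0315,.4748]); R=down(g[2])
p=arm.current_ee_pos(); arm.move_l([p[0],p[1],.36])
cs=[]
for i,gx in enumerate((-.06,.06)):
    arm.move_to(g2w(g,(gx,-.14,.36)),R); arm.sleep(.3)
    c=arm.get_calibration("wrist"); im=arm.snapshot("wrist"); cs.append(c)
    cv2.imwrite(f"pics/w{i}.png",im[:,:,::-1])
    for nm,q in dict(cA=(-.05,-.08,.194),cB=(.05,-.08,.194),post=(.08,-.16,.195)).items(): print(i,nm,proj(c,g2w(g,q)).round())
pickle.dump(cs,open("cs.pkl","wb")); print(arm.current_t())
E
python3 v.py
```

```text
0 cA [329. 156.]
0 cB [438. 156.]
0 post [462. 240.]
1 cA [198. 155.]
1 cB [308. 155.]
1 post [339. 239.]
5.3667
```

View pics/w0.png

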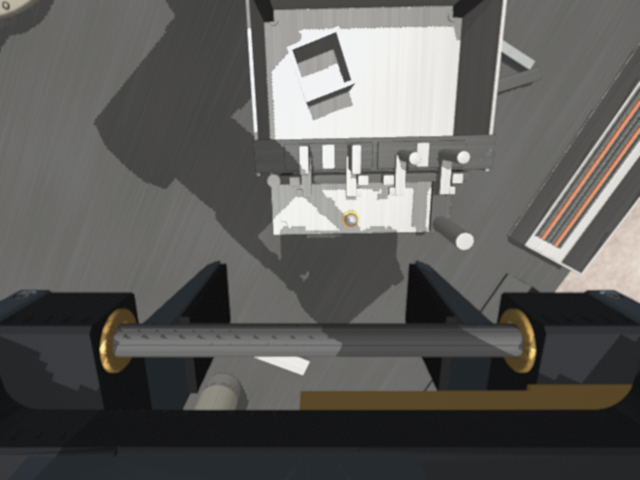

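View pics/w1.png

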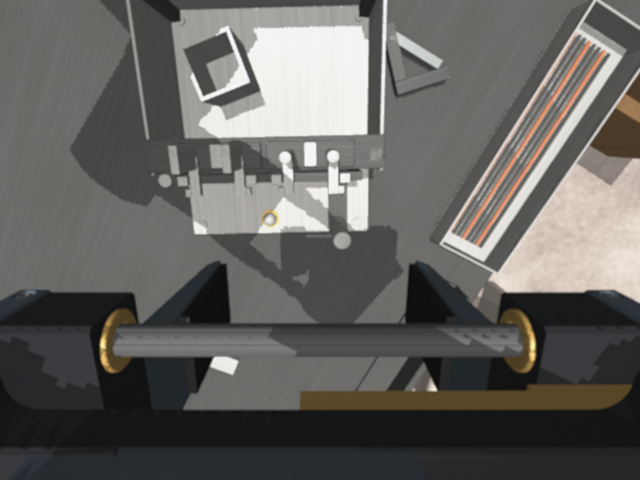

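Flat plates sit at the hinge end (view 0: ~305 and 356,158), the round posts at the free end (~414 and 463,157; view 1: 285 and 333,157), and the pull post top is at ~(464,241) / (342,241). The prediction is within a few pixels. I'll enlarge both to refine.

```bash
python3 - <<'E'
import cv2,numpy as np
a=cv2.imread("pics/w0.png")[135:255,250:490];b=cv2.imread("pics/w1.png")[135:255,140:380]
f=lambda x:cv2.resize(x,None,fx=2.4*1.375,fy=2.4,interpolation=cv2.INTER_CUBIC)
f=lambda x:cv2.resize(x,None,fx=2.5,fy=2.5,interpolation=cv2.INTER_CUBIC)
cv2.imwrite("pics/crop.png",np.vstack([f(a),f(b)]))
E
```

```text
(no output)
```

View pics/crop.png

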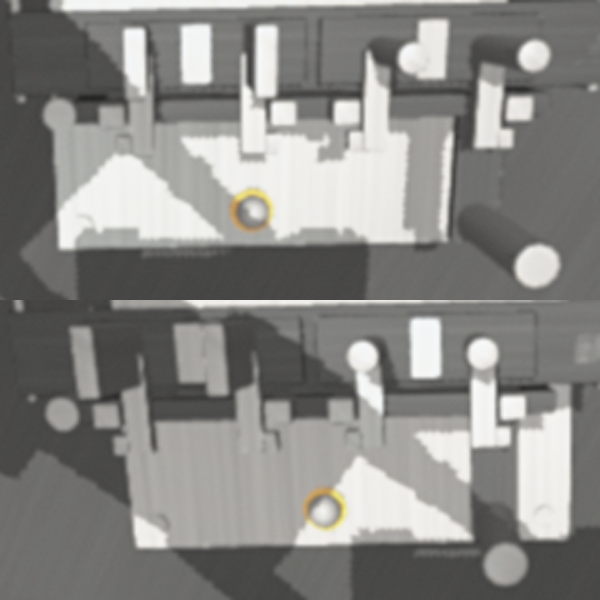

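```bash
cat > m.py <<'E'
from h import *; import pickle
cs=pickle.load(open("cs.pkl","rb"))
o={'fL':((135,61),(85,62),(-.074,-.08,.194)),'fR':((267,61),(217,60),(-.026,-.08,.194)),'rL':((413,57),(363,56),(.028,-.08,.194)),'rR':((534,55),(483,54),(.072,-.08,.194)),'post':((537,266),(505,265),(.08,-.16,.195)),'hinge':((59,114),(62,114),(-.11,-.105,.134))}
u={k:(np.array(v[0])/2.5+[250,135],np.array(v[1])/2.5+[140,135]) for k,v in o.items()}
for k in u: print(k,tri(list(zip(cs,u[k]))).round(4))
for keys in (list(o)[:5],list(o)):
  r=least_squares(lambda g:np.ravel([proj(cs[i],g2w(g,o[k][2]))-u[k][i] for k in keys for i in (0,1)]),[.54,.03,.47])
  print(r.x,r.fun.round(1))
np.save("g.npy",r.x)
for k in ((-.05,-.08,.194),(.05,-.08,.194),(.08,-.16,.195)): print(g2w(r.x,k).round(4))
E
python3 m.py
```

```text
fL [ 0.5143 -0.0762  0.1937]
fR [ 0.5573 -0.0538  0.1933]
rL [ 0.6043 -0.0281  0.1927]
rR [ 0.6431 -0.0073  0.1936]
post [ 0.688  -0.0741  0.1955]
hinge [ 0.4947 -0.116   0.1343]
[0.54195815 0.02914872 0.49213437] [ 0.1  0.6  0.  -0.2 -0.2 -0.3 -0.5 -0.4  0.4  0.3 -0.   0.1  0.2  0.3
  0.1  0.  -0.1 -0.   0.  -0.3]
[0.54184307 0.02900885 0.49350042] [ 0.1  0.8 -0.  -0.  -0.3 -0.2 -0.6 -0.3  0.4  0.3 -0.1  0.1  0.1  0.3
  0.  -0.  -0.1 -0.1  0.1 -0.4  0.2 -0.2  0.2 -0.5]
[ 0.5357 -0.0651  0.194 ]
[ 0.6238 -0.0178  0.194 ]
[ 0.6881 -0.074   0.195 ]
```

```bash
cat > s.py <<'E'
from h import *
g=np.load("g.npy");R=down(g[2])
def pinch(x):
    arm.grip(.074)
    arm.move_to(g2w(g,(x,-.08,.25)),R); arm.move_l(g2w(g,(x,-.08,.158)),feed=.08)
    print("down F",arm.current_force().round(1))
    arm.grip(.030); arm.sleep(.3)
    print("w",arm.current_width(),"F",arm.current_force().round(1))
    arm.grip(.074); print("open",arm.current_width())
    arm.move_l(g2w(g,(x,-.08,.25)),feed=.12); print("t",arm.current_t())
pinch(-.05)
c=arm.get_calibration("wrist");im=arm.snapshot("wrist");cv2.imwrite("pics/w2.png",im[:,:,::-1])
E
python3 s.py
```

```text
down F [-0.2  0.3  0.6]
w 0.03316141398775055 F [-1.7 -0.2  7.1]
open 0.07377524045527034
t 10.5417
```

View pics/w2.png

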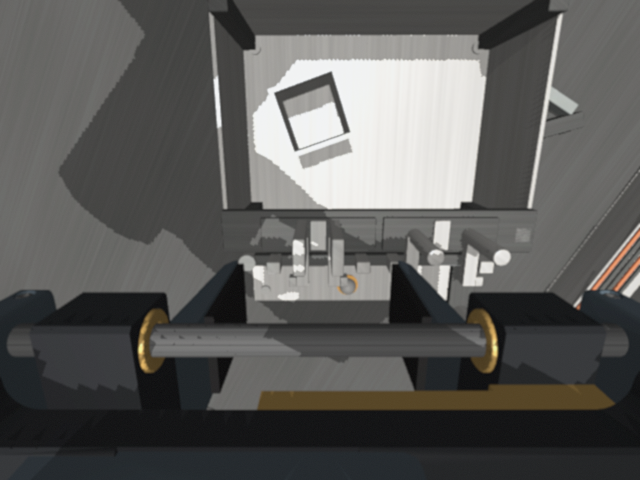

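The flat plates are now close together (299 and 337,240; the gap is 0.58 of the round posts' gap), so that catch is fully squeezed. The tube has not moved. Next come the round catch and the grasp on the pull post.

```bash
sed -i '/^pinch(-.05)/,$d' s.py; cat > r.py <<'E'
from s import *
pinch(.05)
c=arm.get_calibration("wrist");im=arm.snapshot("wrist");cv2.imwrite("pics/w3.png",im[:,:,::-1])
E
python3 r.py; cat > gate.py <<'E'
from h import *
g=np.load("g.npy")
def pose(th,z):
    c,s=np.cos(th),np.sin(th); # clockwise
    x,y=.19,-.055
    return g2w(g,(-.11+c*x+s*y,-.105-s*x+c*y,z)),down(g[2]-np.pi/2-th)
E
python3 - <<'E'
from gate import *
for t in np.arange(0,1.4,.22):
    r=arm.solve_ik(*pose(t,.161)); print(round(t,2),pose(t,.161)[0].round(3),None if r is None else r.round())
E
```

```text
down F [-0.2 -0.3 -0.6]
w 0.03184252718304457 F [-1.9 -0.1  5.6]
open 0.07388897233762479
t 15.3167
0.0 [ 0.688 -0.074  0.161] [-11.  36.  70.  -0.  73.  51.]
0.22 [ 0.693 -0.117  0.161] [-14.  37.  68.  -0.  74.  60.]
0.44 [ 0.687 -0.16   0.161] [-18.  38.  68.  -0.  75.  69.]
0.66 [ 0.673 -0.201  0.161] [-22.  37.  68.  -0.  74.  78.]
0.88 [ 0.65  -0.238  0.161] [-25.  36.  70.  -0.  73.  87.]
1.1 [ 0.619 -0.269  0.161] [-29.  35.  73.  -0.  72.  96.]
1.32 [ 0.583 -0.293  0.161] [-32.  33.  77.  -0.  70. 105.]
```

View pics/w3.png

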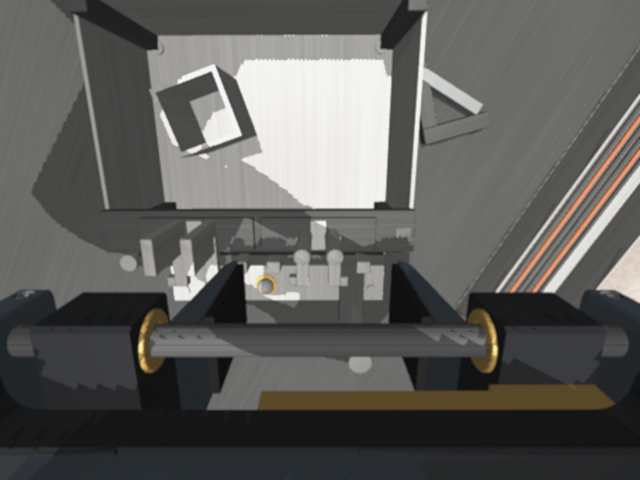

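The round posts are now at (302,258) and (335,258), 33 px apart and so fully in. The flat plates are still 37 px apart, and the tube and magnet are undisturbed. Now the gate.

```bash
cat > op.py <<'E'
from gate import *
p,R=pose(0,.25)
arm.grip(.05); arm.move_to(p,R); arm.move_l(pose(0,.161)[0],feed=.08)
print("F",arm.current_force().round(1)); arm.grip(.010); w=arm.current_width()
print("w",w,"F",arm.current_force().round(1))
if not .014<w<.022: raise SystemExit("no post")
for t in np.linspace(0,1.32,12)[1:]:
    arm.move_l(*pose(t,.161),feed=.06); F=arm.current_force()
    print(round(t,2),F.round(1),round(arm.current_width(),4),round(arm.current_t(),2))
    if np.linalg.norm(F)>60: raise SystemExit("force")
arm.sleep(.3);print(arm.current_ee_pos(),arm.current_force().round(1),arm.current_t())
for n in ("top","wrist"): cv2.imwrite(f"pics/{n}4.png",arm.snapshot(n)[:,:,::-1])
a=cv2.resize(cv2.imread("pics/top4.png")[130:330,200:500],None,fx=2,fy=2);b=cv2.imread("pics/wrist4.png")
b=cv2.resize(b,None,fx=.3125,fy=.3125);cv2.imwrite("pics/fin.png",np.vstack([a,np.pad(b,((0,0),(0,400),(0,0)))]))
E
python3 op.py
```

```text
F [0.6 0.5 0.3]
w 0.017283882201791875 F [-1.2  1.7  0.9]
0.12 [-0.6  2.1  3. ] 0.0174 19.73
0.24 [-0.9  3.4  3. ] 0.0171 20.27
0.36 [0.2 3.8 2.8] 0.0174 20.81
0.48 [1.7 2.9 2.9] 0.0175 21.35
0.6 [1.7 3.2 4.3] 0.0174 21.89
0.72 [-3.6 -5.2  5.5] 0.0175 22.43
0.84 [3.2 1.6 3.3] 0.0176 22.98
0.96 [3.5 2.2 3.3] 0.0169 23.52
1.08 [4.5 0.4 3.9] 0.0172 24.06
1.2 [4.  0.3 3.5] 0.0172 24.6
1.32 [ 4.6 -0.8  3.3] 0.0176 25.14
[ 0.58328211 -0.29246957  0.16104529] [ 4.5 -0.5  4.4] 25.4417
```

View pics/fin.png

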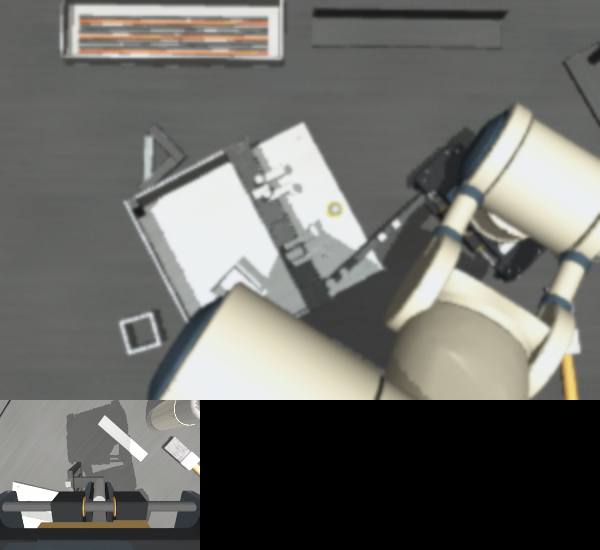

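The gate leaf runs from about (330,290) to (430,190) in the crop, swung well clear of the base plate. The pull post is between the fingers (width 17.6 mm). The tube, offcut, magnet, flat bar, can and brush look undisturbed. Handing in.

```bash
python3 -c "
from rig import arm
print(arm.current_width(),arm.current_ee_pos(),arm.current_force());arm.sign_off()"
```

```text
0.017561525324100487 [ 0.58322503 -0.29248539  0.16098838] [ 5.01431599 -0.72527911  3.75370203]
the job is handed in; nothing more can be done
```

The gate stands open at about 75° (1.32 rad), and the gripper was still holding its pull post when I handed the job in at about 25.5 s.

- **Catches:** I squeezed the flat-plate catch first, then the round-post catch. The fingers closed to 33 mm and 32 mm against a nominal 34 mm when fully squeezed. The wrist pictures afterwards showed both pairs still closed.
- **Gate:** I gripped the pull post and swung the gate along its arc, past the detent. The force readings, taken at the end of each step, stayed below about 9 N. At hand-in the finger opening was 17.6 mm on the 18 mm post, with about 5 N of horizontal spring load. I worked out the 75° from the gripper's position. The picture agrees that the gate is wide open, though I did not measure the angle from it.
- **Loose things:** those visible in the last pictures looked undisturbed. The arm partly hid the tube in the last top view, but nothing went near it. The chipping hammer was outside those last views, and the arm did not go near it after its first move.

The finger openings read 0.5–2 mm below nominal, which I put down to pad give. No check failed.

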